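# Clear the board fixture and hold a power board in its corner

## Task

The middle-sized setting block was left standing in the board fixture: put it back fully into its own pocket in the rack (the one marked with two dots, made to its size) and let go of it. Then bring the small power board to the fixture and press it gently into the corner, lying flat on the plate with one long edge flush against the far stop and one short edge flush against the side stop. Finish while the gripper is still pressing it against both stops, a light but definite push on each; leave everything else where it is.

Things in the scene. Friction and masses are not known exactly. Their poses are not given: they have to be found in the camera images.
- fixture: Board fixture, bolted down: dark anodised aluminium plate 170 (x) x 200 (y) x 10 mm lying on a 3 mm blue mat, with two rigid steel stops on it. Origin: centre of the plate's underside; the plate's upper face is 10 mm above it. Its x axis points to the far stop, its -y axis to the side stop.
- far_stop: Far stop of the fixture: steel bar 12 mm high above the plate, 14 mm thick, 150 mm long along the fixture's y, running along the plate's +x edge. Same axes as the fixture. Origin on its contact face (which looks to -x, into the fixture) at plate height: 65 mm in x and -25 mm in y from the fixture's origin. The face extends from 40 mm on the -y side to 110 mm on the +y side of this origin.
- side_stop: Side stop of the fixture: steel bar 12 mm high above the plate, 14 mm thick, 115 mm long along the fixture's x, running along the plate's -y edge. Same axes as the fixture. Origin on its contact face (which looks to +y, into the fixture) at plate height: 25 mm in x and -80 mm in y from the fixture's origin. The face extends from 90 mm on the -x side to 25 mm on the +x side of this origin.
- board: Small loose power board, 0.16 kg: amber circuit board 80 (x) x 110 (y) x 5 mm, flat on the mat at first. In its middle a rigid dark finned heat sink 28 (x) x 44 (y) mm, top 39 mm above the board's underside, to be gripped across x. Other components under 6 mm high. Origin: centre of the underside. May be seated turned by half a turn. Pressed down, it drags on the plate, which can feel like a stop.
- block_two: The middle setting block, standing in the fixture at first: aluminium, 30 x 30 x 55 mm upright, about 0.13 kg, two dark dots on top. Origin: centre of its underside.
- holder_two: The middle block's own holder on the rack, fixed: grey plastic, 64 x 64 x 25 mm, with a 34 mm square pocket, 20 mm deep (its floor 5 mm above the underside), open upward, its sides along the holder's x and y; two dark dots on the top rim on the -x side. Origin: centre of its underside. The three holders stand in a row on the rack in any order.
- holder_one: The smallest block's holder: as the others but with a 26 mm pocket and one dot; its block stands in it. Origin: centre of its underside.
- holder_three: The biggest block's holder: as the others but with a 42 mm pocket and three dots; empty. Origin: centre of its underside.
- block_one: Smallest setting block, 22 x 22 x 55 mm, one dot, standing in its holder; leave alone. Origin: centre of its underside.
- block_three: Biggest setting block, 38 x 38 x 55 mm, three dots, standing on the mat beyond the fixture; leave alone. Origin: centre of its underside.
- screwdriver: Screwdriver 160 mm long lying on the mat along its x axis between fixture and rack; leave alone.
- strip: Perforated aluminium strip 18 (x) x 200 (y) x 6 mm lying flat near the robot; leave alone. Origin: centre of its underside.
- motor: Small motor standing on its end, 26 mm across, 40 mm high with its shaft; leave alone. Origin: centre of its underside.
- spool: Solder spool standing, 56 mm across, 40 mm high; leave alone. Origin: centre of its underside.
- jar: Small jar, 44 mm across, 40 mm high; leave alone. Origin: centre of its underside.
Things that resemble listed ones, but are neither listed nor needed, are in the scene too. What is shaped like the block_two but green or yellow is not meant. What is shaped like the board but green is not meant.

How it is judged (in metres and radians):
On the way, in this order (a step that is already met when the one before it is completed fails the run):
1. the middle block stands at the bottom of its own pocket, released (horizontal distance between block_two and holder_two below 0.005 m and z of block_two in the frame of holder_two between 0.002 and 0.009 m and angle between block_two's own z axis and vertical below 0.1 rad and contact force between the fingers and block_two below 0.05 N), for 0.3 s.
2. the board lies flat in the corner, pressed against both stops (x of board in the frame of far_stop between -0.0425 and -0.037 m and y of board in the frame of side_stop between 0.052 and 0.0575 m and z of board in the frame of fixture between 0.007 and 0.0125 m and angle between board's own z axis and vertical below 0.035 rad and angle between the y axis of board and the y axis of fixture, either way round below 0.035 rad and contact force between board and far_stop above 1 N and contact force between board and side_stop above 1 N and contact force between the fingers and board above 1 N), for 0.3 s.
At the end, for the whole second after the job is handed in: Middle block upright in its own pocket (within 5 mm of centre, 4 mm of the floor), released; board flat on the plate, long edge within 2.5 mm of the far stop, short edge within 2.5 mm of the side stop, square to 2 degrees, fingers on it, over 1 N on each stop for the last second (all of step 1 and all of step 2); the arm keeps its last pose, push and grip.
It fails at once if the board is slammed or forced against a stop (over 45 N) (contact force between board and far_stop above 45 N or contact force between board and side_stop above 45 N).
It fails at once if a bystander is moved by more than 20 mm (distance of any of block_one, block_three, screwdriver, strip, motor, spool, jar from where it was at the start of the episode above 0.02 m).
It also fails if it takes over 67 s, if anything falls off the work surface, if the arm or the gripper's body presses on something with over 40 N, if the wrist force passes 120 N, or if a joint passes its speed limit or range.

## Robot

A 7-joint arm with a two-finger parallel gripper is mounted at the origin on the work surface. World frame = base frame: x ahead of the robot, y to its left, z up, the work surface at z = 0. Lengths are in mm, angles in rad, forces in N, time in s.
With the tool pointing down it reaches from about 425 to 875 mm from the base axis. Payload 8.4 kg.
Tool frame: the origin (TCP) lies midway between the tips of the shut fingers; the grasp point (between the pads) lies 19 mm behind it (r.tcp_to_grasp is the z of the grasp point in the tool frame, in mm); z points along the fingers, y is the direction in which the jaws open and shut (so a half turn about z gives the same grasp; the last joint's range is limited). The gripper opens to 85 mm and grips with 20 to 120 N. Pads are 22 mm wide; open, the fingers measure 114 mm over their backs; the gripper's body (76 mm by 85 mm) begins 54 mm behind the grasp point. The pads swing forward as they close: fully open they stand 13 mm farther back than shut.
Start: joints at [1.06, 0.333, 0.04, 1.465, -0.013, 1.343, -0.059], TCP at [260.144, -595.642, 231.308] pointing down, gripper open.
Joint ranges: [-2.58, 2.58], [-0.38, 2.09], [-1.3, 1.39], [0.25, 2.4], [-1.5, 4.64], [0.08, 2.09], [-2.65, 2.65]. Speed limits (rad/s): [2.22, 2.22, 2.79, 2.79, 3.14, 3.14, 3.14].

## Interface

Orientations are given as a 3x3 rotation matrix whose columns are the frame's x, y, z axes.
In Python, from plant import r, viewer, job gives the robot as it stands.
- The arm moves only by the shell command python3 -m crank 'ROWS' [FORCE]. ROWS is a JSON object of lists of equal length, an entry for each row: "twist": the turn, a rotation vector about the tool's x, y, z in rad, a list of three; "xyz": the shift along the tool's x, y, z in cm, a list of three; "grip": the opening, from 0 (shut) to 1 (fully open). In form: {"twist": [[rx, ry, rz], ...], "xyz": [[dx, dy, dz], ...], "grip": [grip, ...]}. A call has exactly 10 rows; each row is the pose to reach, as a shift and turn from the pose measured when the call began, along the tool's axes at that moment; what a row does not reach only later rows make up. A row lasts 1/8 s, in which the tool goes at most 62.5 mm and 10.7 degrees, less where a joint would pass 70% of its speed; a pose out of reach is approached as far as the arm can. A call with a gripper value outside its range is refused whole. The fingers move at their own pace and stop on an object; FORCE is the grip in N (left out, the last holds). Time passes only in rows, so rows that repeat a pose let the fingers close, or fill a call up. It gives the time, the measured TCP pose, the force and the opening at its end, in the units of the state.
- r.get_state(): the state, without advancing time (a new reading comes with each control period).
- viewer.camera(name): name is "side" or "top" or "wrist"; returns (picture, depth): 384x512x3 uint8, blue, green, red; 384x512 float32, mm along the optical axis (not along the pixel's ray), 0 where there is no reading.
- viewer.camera_info(name): a dict with "mtx" (3x3 intrinsics, pixels), "world_from_camera" (4x4, takes a point from camera to world coordinates); the wrist camera has in their place "hand_eye" (4x4, takes a point from camera to tool coordinates, whose origin is the TCP and whose axes are the flange's). Camera axes: x right, y down, z forward; pixel columns grow to the right and rows downward; lengths in mm; the calibration is good to about 2 mm. A picture is of the moment at which its call begins: read the wrist's pose just before it. camera_info takes no time and is no camera call.
- job.close_job(): hands the job in, once; it reports no verdict.
Trained networks look in the newest picture that a camera, given by its name, has taken for a name from the list of things; names that differ only in an ending like _2 or _b are one class to them, and where a whole thing is asked for, a point or a joint stands for the part that bears it (a point fixed in the world has none). Each returns a list of dicts, best first, with "p" (0 to 1); they miss things now and then, are a little off and sometimes report something else, mostly with a low value. They report only what shows in the picture. A call takes as long as a camera call. They do not tell look-alikes from the thing itself.
- viewer.search_frame(camera, target): "rect" ([left, top, width, height] in pixels, round what is visible of it).
- viewer.outline_of(camera, target): "pixels" (384x512 bool, what is visible of it) and "rect" ([left, top, width, height] in pixels, round what is visible of it).
The state is a dict: "time_s": time; "joint_pos": joint angles; "dq": joint speeds; "effort": joint torques, N m; "position": TCP position; "ee_rot": TCP orientation; "wrist_force": force on the tool from outside, world axes, zero at the start; "ft_torque": the same for the moment, N m; "gripper_width": opening from 0.0 (shut) to 1.0 (fully open).
Only numpy, scipy, OpenCV 4.12 (cv2) and the standard library are available. Lean on these libraries where they do the work, as an engineer would, in place of code of your own. Each camera call takes 0.05 s, during which the arm holds its last target.

## Working session

There is one attempt and no reset: what is moved stays moved. The work goes in short steps, Python scripts to look and compute and a shell command to move; the robot and the scene stay as the last step left them, time stands still between calls to the robot, and variables do not carry over. Pictures are saved under pics/ and viewed, and the job is handed in when it is done.

```bash
ls; mkdir -p pics; python3 - <<'E'
from plant import r, viewer, job
import cv2
s=r.get_state()
print({k:s[k] for k in ['time_s','position','ee_rot','wrist_force','gripper_width']}, r.tcp_to_grasp)
for n in ['top','side']:
    p,d=viewer.camera(n); cv2.imwrite(f'pics/{n}0.png',cv2.resize(p,(800,600),interpolation=cv2.INTER_CUBIC))
    cv2.imwrite(f'pics/raw_{n}0.png',p)
    import numpy as np; np.save(f'pics/{n}0.npy',d)
    i=viewer.camera_info(n); print(n,i)
E
```

```text
pics
{'time_s': 0.0, 'position': array([ 259.9777777 , -595.22210388,  230.39580753]), 'ee_rot': array([[ 9.16402760e-01,  4.00256682e-01, -7.54775540e-04],
       [ 4.00257383e-01, -9.16401539e-01,  1.49879052e-03],
       [-9.17765452e-05, -1.67560025e-03, -9.99998592e-01]]), 'wrist_force': array([-0.74210044, -0.5970919 ,  0.34352393]), 'gripper_width': 0.9990376248445937} -18.700000000000003
top {'mtx': array([[430.35423577,   0.        , 258.20151027],
       [  0.        , 430.35423577, 194.6194103 ],
       [  0.        ,   0.        ,   1.        ]]), 'world_from_camera': array([[ 5.75413627e-03, -9.95558111e-01,  9.39730629e-02,
         3.84240985e+02],
       [-9.99983301e-01, -5.67820739e-03,  1.07535869e-03,
         1.89828736e+01],
       [-5.36983528e-04, -9.39776814e-02, -9.95574159e-01,
         1.06521854e+03],
       [ 0.00000000e+00,  0.00000000e+00,  0.00000000e+00,
         1.00000000e+00]])}
side {'mtx': array([[494.02211443,   0.        , 260.09796292],
       [  0.        , 494.02211443, 190.04205889],
       [  0.        ,   0.        ,   1.        ]]), 'world_from_camera': array([[-9.74148754e-01, -1.41035184e-01,  1.76474592e-01,
         2.34233257e+02],
       [-2.25832776e-01,  6.28057313e-01, -7.44676821e-01,
         1.14064400e+03],
       [-5.81052550e-03, -7.65279745e-01, -6.43671616e-01,
         1.00484056e+03],
       [ 0.00000000e+00,  0.00000000e+00,  0.00000000e+00,
         1.00000000e+00]])}
```

View pics/top0.png

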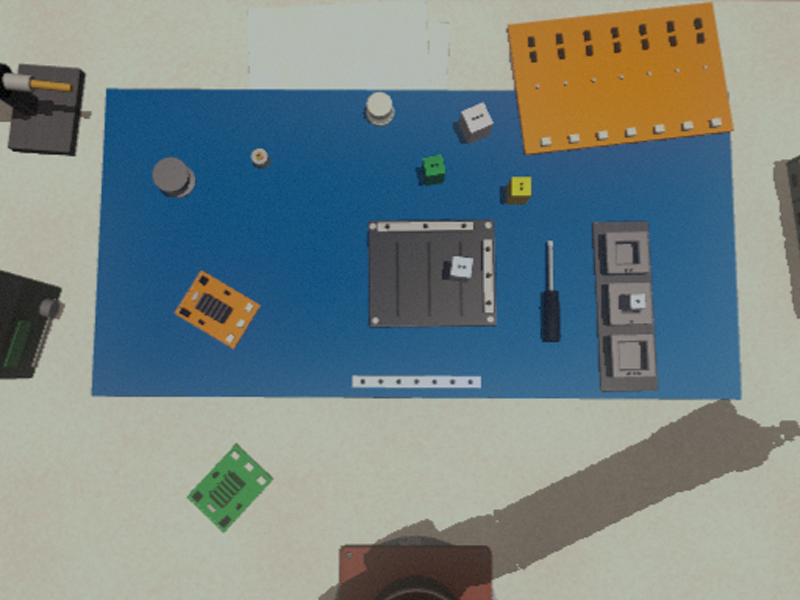

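View pics/side0.png

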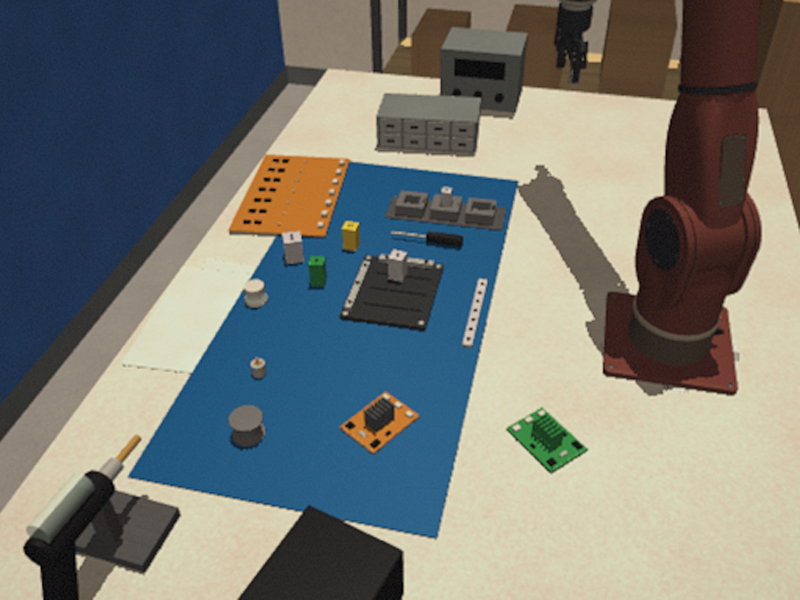

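Candidates for block_two in the enlarged top view are:
- silver at (461,267) in the fixture
- silver at (476,120)
- green at (433,168)
- yellow at (520,188)

The holders are at (627,252), (630,302) and (630,355). The boards are amber at (217,309), green at (230,487) and a large orange one at (620,78). Next is a close crop to check the choice.

```bash
python3 - <<'E'
import cv2,numpy as np
p=cv2.imread('pics/raw_top0.png')
a=cv2.resize(p[138:252,375:425],None,fx=5,fy=5,interpolation=cv2.INTER_CUBIC)
b=cv2.resize(p[138:212,230:322],None,fx=5,fy=5,interpolation=cv2.INTER_CUBIC)
c=np.zeros((570,720,3),np.uint8);c[:570,:250]=a;c[:370,255:715]=b
cv2.imwrite('pics/crop0.png',c)
E
```

```text
(no output)
```

View pics/crop0.png

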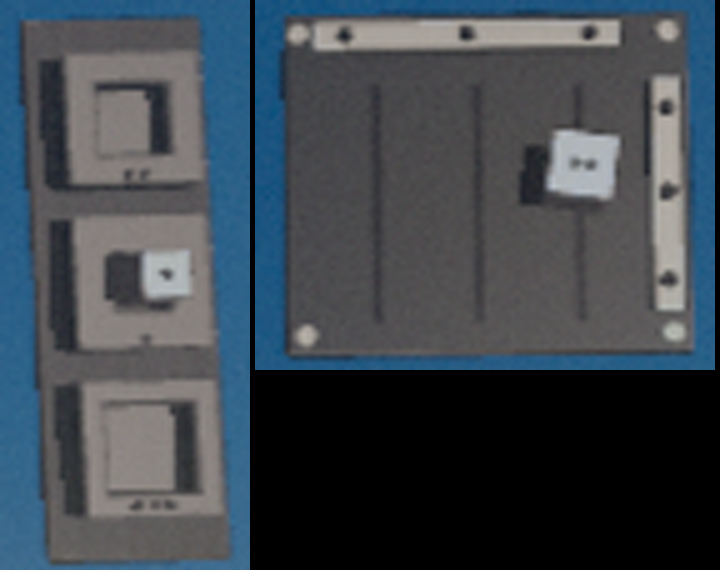

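The block in the fixture at raw (295,171) shows two dots, so it is block_two. The far holder at raw (401,161) also has two dots, so it is holder_two. Now I'll measure both.

```bash
cat > h.py <<'E'
import numpy as np,cv2
from plant import r,viewer,job
def cloud(d,mtx,T):
    v,u=np.mgrid[0:d.shape[0],0:d.shape[1]]
    P=np.stack([(u-mtx[0,2])*d/mtx[0,0],(v-mtx[1,2])*d/mtx[1,1],d],-1)
    P=P@T[:3,:3].T+T[:3,3]
    P[d<=0]=np.nan
    return P
def fixed(n):
    p,d=viewer.camera(n);i=viewer.camera_info(n)
    return p,d,cloud(d,i['mtx'],i['world_from_camera'])
def wrist():
    s=r.get_state();p,d=viewer.camera('wrist');i=viewer.camera_info('wrist')
    T=np.eye(4);T[:3,:3]=s['ee_rot'];T[:3,3]=s['position']
    T=T@i['hand_eye']
    return p,d,cloud(d,i['mtx'],T),T,i['mtx'],s
def rect(pts):
    (c,sz,a)=cv2.minAreaRect(pts.astype(np.float32));return c,sz,a
E
python3 - <<'E'
from h import *
for n in ['top','side']:
    d=np.load(f'pics/{n}0.npy');i=viewer.camera_info(n);P=cloud(d,i['mtx'],i['world_from_camera'])
    np.save(f'pics/P{n}.npy',P)
    def box(name,x,y,z0,z1):
        m=(P[...,0]>x[0])&(P[...,0]<x[1])&(P[...,1]>y[0])&(P[...,1]<y[1])&(P[...,2]>z0)&(P[...,2]<z1)
        Q=P[m]; 
        if len(Q)<5: print(n,name,len(Q));return
        print(n,name,len(Q),'medz',np.round(np.median(Q[:,2]),1),[np.round(k,1) for k in rect(Q[:,:2])],'span',np.round(Q.min(0),0),np.round(Q.max(0),0))
    if n=='top':
        for (u,v) in [(295,171),(401,161),(403,193),(403,227),(139,197),(278,145),(278,190),(275,244),(352,200),(305,77),(330,120),(166,100),(110,115),(243,70),(150,310)]:
            print((u,v),np.round(P[v,u],1))
np.set_printoptions(suppress=True)
E
```

```text
(295, 171) [534.  -65.5  70.1]
(401, 161) [ 569.4 -333.1   11.6]
(403, 193) [ 484.7 -319.1   61.9]
(403, 227) [ 406.3 -334.    11.1]
(139, 197) [475.  309.5  24.7]
(278, 145) [605.3 -27.8  23.9]
(278, 190) [495.3 -28.5  12.1]
(275, 244) [363.3 -21.5  11.2]
(352, 200) [ 470.4 -206.9   27.5]
(305, 77) [764.8 -91.1  58.6]
(330, 120) [ 659.5 -150.5   57.8]
(166, 100) [nan nan nan]
(110, 115) [672.4 380.5  44.7]
(243, 70) [786.7  59.1  45.2]
(150, 310) [206.3 275.   23.9]
```

```bash
python3 - <<'E'
from h import *
P=np.load('pics/Ptop.npy')
def box(name,x,y,z0,z1):
    m=(P[...,0]>x[0])&(P[...,0]<x[1])&(P[...,1]>y[0])&(P[...,1]<y[1])&(P[...,2]>z0)&(P[...,2]<z1)
    Q=P[m]; print(name,len(Q),'medz',np.round(np.median(Q[:,2]),1),[np.round(k,1) for k in rect(Q[:,:2])],np.round(Q[:,:2].mean(0),1))
box('block',(490,580),(-110,-20),60,80)
box('holder2 rim',(530,620),(-390,-290),22,45)
box('holder1 rim',(450,530),(-390,-280),22,45)
box('holder3 rim',(360,450),(-390,-280),22,45)
box('sink',(420,540),(240,370),34,55)
box('board',(400,540),(220,400),6,16)
box('far',(580,640),(-130,80),19,34)
box('side',(450,600),(-135,-80),19,34)
box('plate',(440,640),(-140,90),9,18)
print(np.round(P[240:250:3,240],0))
i=viewer.camera_info('wrist');print(i)
E
```

```text
block 172 medz 67.8 [array([536.4, -66.7]), array([30.2, 30.9]), np.float64(82.9)] [535.5 -66.6]
holder2 rim 556 medz 31.6 [array([ 565.8, -326.9]), array([65.1, 66.9]), np.float64(1.4)] [ 565.4 -326.6]
holder1 rim 610 medz 31.9 [array([ 485.8, -329.2]), array([64.1, 66.2]), np.float64(1.2)] [ 484.9 -326.6]
holder3 rim 477 medz 31.5 [array([ 406. , -331.9]), array([62.6, 66.9]), np.float64(0.7)] [ 405.6 -331.3]
sink 164 medz 40.9 [array([475.7, 314.7]), array([45.9, 27.8]), np.float64(60.2)] [475.2 314.2]
board 1262 medz 8.5 [array([469.5, 310.3]), array([138.6, 178.7]), np.float64(0.3)] [472.8 312.7]
far 384 medz 25.0 [array([596.6, -27.8]), array([ 33.9, 176.9]), np.float64(0.3)] [605.2 -16.9]
side 280 medz 25.1 [array([ 521.6, -101.3]), array([127.6,  35.1]), np.float64(1.7)] [ 528.1 -111.1]
plate 4548 medz 13.2 [array([536.9, -27.9]), array([172.9, 206.5]), np.float64(0.5)] [528.1 -18. ]
[[372.  64.   7.]
 [365.  64.  12.]
 [358.  64.  12.]
 [350.  64.   4.]]
{'mtx': array([[344.01277622,   0.        , 254.71051474],
       [  0.        , 344.01277622, 192.83761121],
       [  0.        ,   0.        ,   1.        ]]), 'hand_eye': array([[-1.12882141e-03, -9.55048618e-01, -2.96447066e-01,
         7.63738930e+01],
       [ 9.99999065e-01, -1.30684486e-03,  4.02365341e-04,
         2.21605878e-01],
       [-7.71688788e-04, -2.96446335e-01,  9.55049200e-01,
        -1.42883081e+02],
       [ 0.00000000e+00,  0.00000000e+00,  0.00000000e+00,
         1.00000000e+00]])}
```

```bash
cat >> h.py <<'E'
from scipy.spatial.transform import Rotation as Ro
def Rdown(yaw):  # tool x at world yaw (deg), z down
    a=np.radians(yaw);c,s=np.cos(a),np.sin(a)
    return np.array([[c,s,0],[s,-c,0],[0,0,-1.]])
def go(pos,yaw):
    s=r.get_state();R=s['ee_rot']
    print('pos',np.round(s['position'],1),'yaw',np.round(np.degrees(np.arctan2(R[1,0],R[0,0])),2),'F',np.round(s['wrist_force'],1),'g',round(s['gripper_width'],3),'t',s['time_s'])
    print('xyz cm',np.round(R.T@(np.array(pos)-s['position'])/10,2),'twist',np.round(Ro.from_matrix(R.T@Rdown(yaw)).as_rotvec(),3))
E
python3 - <<'E'
from h import *
go([525,-66,230],-5)
E
```

```text
pos [ 260.  -595.3  230.5] yaw 23.59 F [0.3 0.6 0.2] g 0.998 t 0.1
xyz cm [ 45.47 -37.9    0.1 ] twist [-0.001  0.     0.499]
```

```bash
python3 -m crank '{"twist":[[0,0,0.05],[0,0,0.1],[0,0,0.15],[0,0,0.2],[0,0,0.27],[0,0,0.34],[0,0,0.4],[0,0,0.46],[0,0,0.5],[0,0,0.5]],"xyz":[[3,-2.5,0],[7.7,-6.4,0],[12.5,-10.4,0],[17.2,-14.4,0],[22,-18.4,0],[26.7,-22.3,0],[31.5,-26.3,0],[36.3,-30.2,0],[41,-34.2,0],[45.4,-37.9,0]],"grip":[1,1,1,1,1,1,1,1,1,1]}' 30; python3 - <<'E'
from h import *
p,d,P,T,K,s=wrist()
cv2.imwrite('pics/w1.png',p);np.savez('pics/w1.npz',P=P,p=p)
go([535,-66,120],-5)
def box(name,x,y,z0,z1):
    m=(P[...,0]>x[0])&(P[...,0]<x[1])&(P[...,1]>y[0])&(P[...,1]<y[1])&(P[...,2]>z0)&(P[...,2]<z1)
    Q=P[m]; print(name,len(Q),'medz',np.round(np.median(Q[:,2]),1),[np.round(k,1) for k in rect(Q[:,:2])],np.round(Q[:,:2].mean(0),1),np.round(np.percentile(Q,[1,99],axis=0)[:,:2],1).tolist())
box('block',(490,580),(-110,-20),63,75)
box('far',(585,640),(-130,80),21,30)
box('side',(450,580),(-135,-80),21,30)
E
```

```text
time_s: 1.35
position: [524.8, -64.2, 230.9]
ee_rot: [[0.996, -0.088, -0.001], [-0.088, -0.996, 0.001], [-0.001, -0.001, -1.0]]
wrist_force: [1.4, -1.1, 0.1]
gripper_width: 1.001
pos [527.2 -55.6 231. ] yaw -4.57 F [0.2 7.8 0.6] g 1.003 t 1.4
xyz cm [ 0.86  1.03 11.1 ] twist [-0.005 -0.     0.007]
block 1098 medz 68.1 [array([538.9, -66.3]), array([30. , 30.1]), np.float64(82.3)] [539.6 -66.4] [[523.7, -81.5], [554.5, -51.1]]
far 2411 medz 25.2 [array([608.1, -28.4]), array([180.5,  29.3]), np.float64(84.2)] [609.1 -16.3] [[586.6, -111.7], [616.9, 60.1]]
side 1411 medz 25.2 [array([526.8, -99.3]), array([106. ,  37.9]), np.float64(0.8)] [ 529.8 -110.7] [[475.7, -118.1], [579.1, -103.7]]
```

View pics/w1.png

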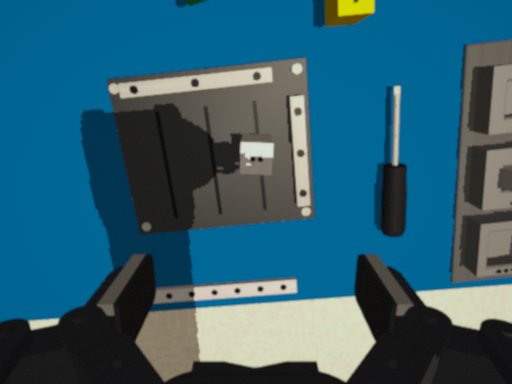

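The wrist view shows block_two at pixel (257,155) with two dots, left of the side stop. The arm was still settling when it was taken, so I'll measure again when closer.

```bash
python3 -m crank '{"twist":[[0,0,0.01],[0,0,0.03],[0,0,0.05],[0,0,0.055],[0,0,0.055],[0,0,0.055],[0,0,0.055],[0,0,0.055],[0,0,0.055],[0,0,0.055]],"xyz":[[0.3,0.3,2],[0.5,0.6,4],[0.9,0.9,6],[0.9,1,7],[0.9,1,7],[0.9,1,7],[0.9,1,7],[0.9,1,7],[0.9,1,7],[0.9,1,7]],"grip":[1,1,1,1,1,1,1,1,1,1]}' 30; python3 - <<'E'
from h import *
p,d,P,T,K,s=wrist()
cv2.imwrite('pics/w2.png',p);np.savez('pics/w2.npz',P=P,p=p)
go([535,-66,120],-5)
def box(name,x,y,z0,z1):
    m=(P[...,0]>x[0])&(P[...,0]<x[1])&(P[...,1]>y[0])&(P[...,1]<y[1])&(P[...,2]>z0)&(P[...,2]<z1)
    Q=P[m]; print(name,len(Q),'medz',np.round(np.median(Q[:,2]),1),[np.round(k,1) for k in rect(Q[:,:2])],np.round(Q[:,:2].mean(0),1),np.round(np.percentile(Q,[1,99],axis=0)[:,:2],1).tolist())
box('block',(490,580),(-110,-20),63,75)
box('far',(600,625),(-90,80),21,30)
box('side',(450,575),(-135,-96),21,30)
E
```

```text
time_s: 2.65
position: [535.4, -66.0, 161.0]
ee_rot: [[0.991, -0.134, 0.001], [-0.134, -0.991, 0.005], [0.0, -0.005, -1.0]]
wrist_force: [0.2, 0.6, 0.1]
gripper_width: 1.0
pos [535.4 -65.9 161. ] yaw -7.73 F [-0.9 -0.2 -0.6] g 1.0 t 2.7
xyz cm [-0.04  0.03  4.1 ] twist [-0.005 -0.    -0.048]
block 1695 medz 68.1 [array([538.8, -66.3]), array([30. , 30.8]), np.float64(83.1)] [539.9 -66.5] [[524.2, -81.8], [554.8, -51.0]]
far 3491 medz 25.2 [array([609.5, -13.1]), array([ 14. , 149.9]), np.float64(0.7)] [609.6 -14.3] [[602.3, -86.5], [616.8, 59.9]]
side 1936 medz 25.1 [array([ 524.5, -111.2]), array([101.1,  14.2]), np.float64(0.8)] [ 527.2 -110.9] [[475.3, -118.1], [574.2, -103.8]]
```

View pics/w2.png

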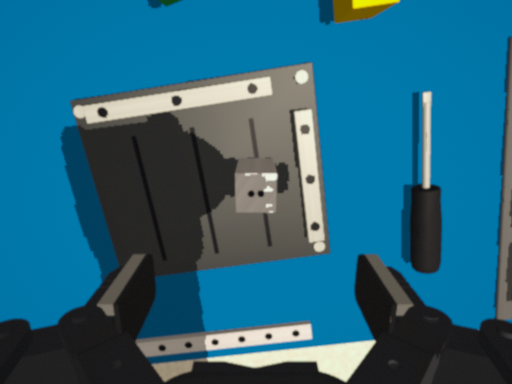

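Both stops fit their stated sizes: 14x150 for the far stop, and 14 wide for the side stop. The block fits too, at 30x31 with its top at z 68. I'll descend and grasp.

```bash
python3 - <<'E'
from h import *
go([538.8,-66.3,34],-7.2)
E
python3 -m crank '{"twist":[[0,0,-0.01],[0,0,-0.01],[0,0,-0.01],[0,0,-0.01],[0,0,-0.01],[0,0,-0.01],[0,0,-0.01],[0,0,-0.01],[0,0,-0.01],[0,0,-0.01]],"xyz":[[0.35,0.04,2.5],[0.35,0,5.5],[0.35,0,8.5],[0.35,0,11],[0.35,0,12.3],[0.35,0,12.7],[0.35,0,12.7],[0.35,0,12.7],[0.35,0,12.7],[0.35,0,12.7]],"grip":[1,1,1,1,1,1,0.8,0.5,0.2,0]}' 30
```

```text
pos [535.4 -65.9 161. ] yaw -7.73 F [-0.9 -0.2 -0.6] g 1.0 t 2.7
xyz cm [ 0.34  0.06 12.7 ] twist [-0.005 -0.    -0.009]
time_s: 3.95
position: [539.5, -65.9, 34.7]
ee_rot: [[0.992, -0.125, 0.002], [-0.125, -0.992, 0.005], [0.001, -0.005, -1.0]]
wrist_force: [-0.8, -1.0, 4.7]
gripper_width: 0.348
```

```bash
python3 - <<'E'
from h import *
go([545,-240,150],1)
E
python3 -m crank '{"twist":[[0,0,0],[0,0,0],[0,0,-0.02],[0,0,-0.06],[0,0,-0.1],[0,0,-0.14],[0,0,-0.14],[0,0,-0.14],[0,0,-0.14],[0,0,-0.14]],"xyz":[[0,0,-2.5],[0,0,-6.5],[0.5,2.5,-10],[1.2,7.5,-11.5],[2.1,12.5,-11.5],[2.7,16,-11.5],[2.7,17.3,-11.5],[2.7,17.3,-11.5],[2.7,17.3,-11.5],[2.7,17.3,-11.5]],"grip":[0,0,0,0,0,0,0,0,0,0]}' 30
python3 - <<'E'
from h import *
p,d,P,T,K,s=wrist()
cv2.imwrite('pics/w3.png',p);np.savez('pics/w3.npz',P=P,p=p)
go([565,-327,100],1)
def box(name,x,y,z0,z1):
    m=(P[...,0]>x[0])&(P[...,0]<x[1])&(P[...,1]>y[0])&(P[...,1]<y[1])&(P[...,2]>z0)&(P[...,2]<z1)
    Q=P[m]; print(name,len(Q),'medz',np.round(np.median(Q[:,2]),1),[np.round(k,1) for k in rect(Q[:,:2])],np.round(Q[:,:2].mean(0),1),np.round(np.percentile(Q,[1,99],axis=0)[:,:2],1).tolist())
box('h2',(530,620),(-390,-280),29,35)
box('h1',(450,527),(-390,-280),29,35)
E
```

```text
pos [539.5 -65.9  34.7] yaw -7.16 F [-0.8 -1.   4.7] g 0.348 t 3.95
xyz cm [  2.73  17.15 -11.61] twist [-0.005 -0.002 -0.142]
time_s: 5.2
position: [544.9, -239.8, 149.0]
ee_rot: [[1.0, 0.017, 0.002], [0.017, -1.0, 0.005], [0.002, -0.005, -1.0]]
wrist_force: [0.5, 1.4, -1.8]
gripper_width: 0.347
pos [ 544.8 -240.1  149. ] yaw 0.97 F [-0.1  0.1 -1.8] g 0.35 t 5.25
xyz cm [1.86 8.74 4.86] twist [-0.005 -0.002 -0.001]
h2 5053 medz 32.1 [array([ 567.9, -327. ]), array([64.5, 65. ]), np.float64(1.6)] [ 569.6 -326.9] [[536.7, -358.6], [599.9, -294.9]]
h1 3535 medz 32.1 [array([ 488.5, -329.1]), array([64.6, 64.6]), np.float64(1.5)] [ 497.  -327.3] [[457.6, -360.9], [520.5, -296.9]]
```

View pics/w3.png

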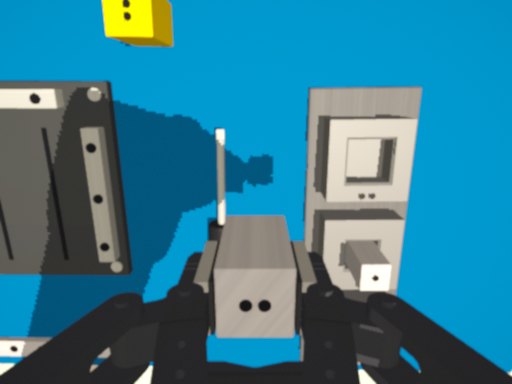

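Holder_two is at (368,160), with its two dots at (367,196). The block is in the gripper at about (255,300). I'll measure where the held block sits and where the pocket is.

```bash
python3 - <<'E'
from h import *
P=np.load('pics/w3.npz')['P']
m=np.zeros(P.shape[:2],bool);m[205:345,205:300]=1
z=P[...,2];m&=(z>170)&(z<200);Q=P[m]
print(len(Q),np.median(Q[:,2]))
Q=Q[np.abs(Q[:,2]-np.median(Q[:,2]))<2];print(rect(Q[:,:2]),np.percentile(Q,[1,99],axis=0))
# pocket floor
m=(P[...,0]>545)&(P[...,0]<592)&(P[...,1]>-352)&(P[...,1]<-300)&(z<30)&(z>8);Q=P[m];print(len(Q),np.percentile(Q,[1,50,99],axis=0))
m=(P[...,0]>535)&(P[...,0]<602)&(P[...,1]>-360)&(P[...,1]<-294)&(z<35)&(z>29.5)
# pocket rim: inner rect of rim hole along lines
Q=P[m];c=np.array([567.9,-327]);a=np.radians(1.55);L=(Q[:,:2]-c)@np.array([[np.cos(a),-np.sin(a)],[np.sin(a),np.cos(a)]])
for ax in (0,1):
    s=L[np.abs(L[:,1-ax])<12][:,ax];print(ax,np.sort(s[s<0])[-25:][::6],np.sort(s[s>0])[:25][::6],s.min(),s.max())
go([0,0,0],0)
E
```

```text
7802 182.36182809849328
((544.2798461914062, -239.02503967285156), (30.87794303894043, 34.138206481933594), 0.8513392806053162) [[ 529.95698233 -254.70365606  180.79256442]
 [ 559.24820186 -224.87710615  183.85301268]]
1924 [[ 550.64216363 -344.59697419   10.77401058]
 [ 565.44683072 -332.52860351   12.59303295]
 [ 583.17399428 -314.28813439   29.85253427]]
0 [-17.06022858 -17.00592216 -16.94333609 -16.84967918 -16.44393342] [17.37807729 17.56207446 17.62489677 17.68360459 17.74672331] -31.598959002734983 32.04765263500588
1 [-17.20101992 -17.05595628 -16.94448527 -16.77153514 -16.46549838] [16.95724776 17.31350789 17.54562412 17.62821884 17.82946076] -32.32593281720278 32.44729182568251
pos [ 544.8 -240.1  149. ] yaw 0.97 F [-0.1  0.1 -1.8] g 0.35 t 5.25
xyz cm [-54.1  -24.86  14.9 ] twist [-0.005 -0.002  0.017]
```

```bash
python3 - <<'E'
from h import *
go([568.4,-327.2,62],1.5)
E
python3 -m crank '{"twist":[[0,0,0],[0,0,-0.01],[0.005,0,-0.01],[0.005,0,-0.01],[0.005,0,-0.01],[0.005,0,-0.01],[0.005,0,-0.01],[0.005,0,-0.01],[0.005,0,-0.01],[0.005,0,-0.01]],"xyz":[[0.8,3,0],[1.6,6,0],[2.2,8,2],[2.2,8.77,4.5],[2.2,8.77,6.5],[2.2,8.77,8],[2.2,8.77,8.7],[2.2,8.77,8.7],[2.2,8.77,8.7],[2.2,8.77,8.7]],"grip":[0,0,0,0,0,0,0,0,0,0]}' 30
python3 - <<'E'
from h import *
go([568.4,-327.2,34],1.5)
E
```

```text
pos [ 544.8 -240.1  149. ] yaw 0.97 F [-0.1  0.1 -1.8] g 0.35 t 5.25
xyz cm [2.19 8.79 8.66] twist [-0.005 -0.002 -0.009]
time_s: 6.5
position: [568.9, -327.2, 62.4]
ee_rot: [[1.0, 0.027, 0.003], [0.027, -1.0, 0.009], [0.003, -0.009, -1.0]]
wrist_force: [-0.3, -0.3, -1.7]
gripper_width: 0.344
pos [ 568.9 -327.2   62.4] yaw 1.54 F [-0.3 -0.3 -1.7] g 0.344 t 6.5
xyz cm [-0.06  0.03  2.84] twist [-0.009 -0.003  0.001]
```

```bash
python3 -m crank '{"twist":[[-0.005,-0.003,0],[-0.009,-0.003,0],[-0.009,-0.003,0],[-0.009,-0.003,0],[-0.009,-0.003,0],[-0.009,-0.003,0],[-0.009,-0.003,0],[-0.009,-0.003,0],[-0.009,-0.003,0],[-0.009,-0.003,0]],"xyz":[[-0.05,0,0.3],[-0.05,0.02,0.7],[-0.05,0.02,1.1],[-0.05,0.02,1.5],[-0.05,0.02,1.9],[-0.05,0.02,2.3],[-0.05,0.02,2.6],[-0.05,0.02,2.8],[-0.05,0.02,2.9],[-0.05,0.02,2.9]],"grip":[0,0,0,0,0,0,0,0,0,0]}' 30
```

```text
time_s: 7.75
position: [568.6, -327.2, 33.8]
ee_rot: [[1.0, 0.027, 0.001], [0.027, -1.0, 0.0], [0.001, -0.0, -1.0]]
wrist_force: [-1.9, 0.2, 2.2]
gripper_width: 0.352
```

It reached TCP z 33.8 with about 4 N of upward contact, so the block is on the pocket floor. I'll release and rise.

```bash
python3 -m crank '{"twist":[[0,0,0],[0,0,0],[0,0,0],[0,0,0],[0,0,0],[0,0,0],[0,0,0],[0,0,0],[0,0,0],[0,0,0]],"xyz":[[0,0,0],[0,0,0],[0,0,0],[0,0,0],[0,0,0],[0,0,-2],[-1,0,-5],[-2,0,-8],[-3,0,-11],[-3,0,-11]],"grip":[0.5,0.8,1,1,1,1,1,1,1,1]}' 30
python3 - <<'E'
from h import *
p,d,P,T,K,s=wrist()
cv2.imwrite('pics/w4.png',p)
m=(P[...,0]>530)&(P[...,0]<610)&(P[...,1]>-360)&(P[...,1]<-290)&(P[...,2]>50)&(P[...,2]<90)
Q=P[m];z=np.median(Q[:,2]);Q=Q[abs(Q[:,2]-z)<2];print(z,len(Q),rect(Q[:,:2]))
m=(P[...,0]>530)&(P[...,0]<620)&(P[...,1]>-365)&(P[...,1]<-290)&(P[...,2]>29)&(P[...,2]<35)
Q=P[m];print(rect(Q[:,:2]),len(Q))
go([475.7,314.7,200],60.2)
p,d,P=fixed('top'); cv2.imwrite('pics/t4.png',p)
Z=P[...,2]
m=(P[...,0]>420)&(P[...,0]<540)&(P[...,1]>240)&(P[...,1]<370)&(Z>36)&(Z<50);print(rect(P[m][:,:2]))
E
```

```text
time_s: 9.0
position: [539.7, -329.2, 148.3]
ee_rot: [[1.0, 0.026, 0.006], [0.026, -1.0, -0.003], [0.006, 0.003, -1.0]]
wrist_force: [-0.4, 0.4, -0.3]
gripper_width: 1.002
67.0994812810123 2004 ((567.9132690429688, -327.1424560546875), (30.394134521484375, 29.81085205078125), 0.8792986869812012)
((567.9327392578125, -327.0067443847656), (64.25272369384766, 64.20333862304688), 1.4959360361099243) 4665
pos [ 539.2 -328.6  146.4] yaw 1.51 F [ 0.3  1.1 -0.9] g 1.003 t 9.05
xyz cm [ -4.63 -64.47  -5.51] twist [ 0.004 -0.002 -1.024]
((475.6781311035156, 314.4508972167969), (45.49126052856445, 27.85256004333496), 60.232486724853516)
```

View pics/w4.png

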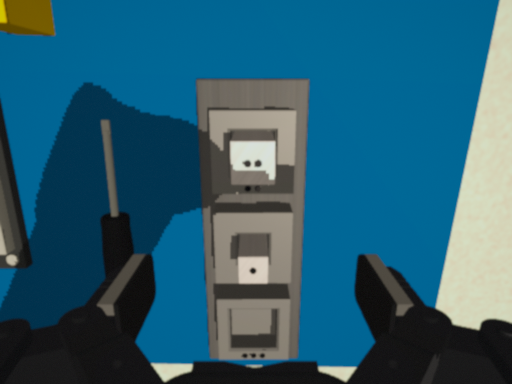

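The block is seated: its top is at z 67.1 (expected 67) and it is within 0.3 mm of the pocket centre. Next is the board, the amber one on the mat at raw (139,197); the green one on the table and the large orange one are excluded.

```bash
python3 -m crank '{"twist":[[0,0,-0.05],[0,0,-0.15],[0,0,-0.25],[0,0,-0.35],[0,0,-0.45],[0,0,-0.55],[0,0,-0.65],[0,0,-0.75],[0,0,-0.85],[0,0,-0.95]],"xyz":[[-0.2,-3,-1],[-0.6,-9,-3],[-1,-15,-5],[-1.5,-21,-5],[-2,-27,-5],[-2.4,-33,-5],[-2.8,-39,-5],[-3.2,-45,-5],[-3.6,-51,-5],[-4,-56,-5]],"grip":[1,1,1,1,1,1,1,1,1,1]}' 30
python3 - <<'E'
from h import *
go([475.7,314.7,180],60.2)
E
```

```text
time_s: 10.35
position: [482.7, 233.1, 194.0]
ee_rot: [[0.556, 0.831, 0.001], [0.831, -0.556, -0.0], [0.0, 0.001, -1.0]]
wrist_force: [0.2, 0.6, 0.2]
gripper_width: 1.002
pos [482.7 233.1 194. ] yaw 56.24 F [0.2 0.6 0.2] g 1.002 t 10.35
xyz cm [ 6.39 -5.12  1.4 ] twist [ 0.001 -0.    -0.069]
```

```bash
python3 -m crank '{"twist":[[0,0,-0.02],[0,0,-0.05],[0,0,-0.07],[0,0,-0.07],[0,0,-0.07],[0,0,-0.07],[0,0,-0.07],[0,0,-0.07],[0,0,-0.07],[0,0,-0.07]],"xyz":[[2.5,-2,0.5],[4.5,-3.5,1],[6,-4.8,1.4],[6.4,-5.1,1.4],[6.4,-5.1,1.4],[6.4,-5.1,1.4],[6.4,-5.1,1.4],[6.4,-5.1,1.4],[6.4,-5.1,1.4],[6.4,-5.1,1.4]],"grip":[1,1,1,1,1,1,1,1,1,1]}' 30
python3 - <<'E'
from h import *
p,d,P,T,K,s=wrist()
cv2.imwrite('pics/w5.png',p);np.savez('pics/w5.npz',P=P,p=p)
Z=P[...,2];B=(abs(P[...,0]-475)<80)&(abs(P[...,1]-314)<80)
hsv=cv2.cvtColor(p,cv2.COLOR_BGR2HSV)
for n,a,b in (('sink',39,45),('board',6,11)):
    m=B&(Z>a)&(Z<b);Q=P[m];print(n,len(Q),np.median(Q[:,2]),rect(Q[:,:2]))
am=B&(Z>6)&(Z<11)&(hsv[...,0]<25)&(hsv[...,1]>100);am=cv2.morphologyEx(am.astype(np.uint8),cv2.MORPH_OPEN,np.ones((5,5)))>0
print(rect(P[am][:,:2]))
go([475.7,314.7,16],60.2)
E
```

```text
time_s: 11.6
position: [475.9, 314.6, 180.0]
ee_rot: [[0.496, 0.868, 0.001], [0.868, -0.496, -0.0], [0.0, 0.001, -1.0]]
wrist_force: [0.3, 0.0, 1.0]
gripper_width: 1.0
sink 892 41.985631284111804 ((478.3678894042969, 314.80950927734375), (44.749725341796875, 27.47257423400879), 59.555397033691406)
board 7128 8.195478645085245 ((486.1507873535156, 331.4054870605469), (146.06484985351562, 83.15198516845703), 59.75098419189453)
((478.24591064453125, 315.035400390625), (109.93663024902344, 79.90262603759766), 59.59749984741211)
pos [475.9 314.7 180. ] yaw 60.25 F [-0.6  0.2  0.2] g 1.003 t 11.65
xyz cm [-1.00e-02 -4.00e-02  1.64e+01] twist [ 0.001 -0.     0.001]
```

View pics/w5.png

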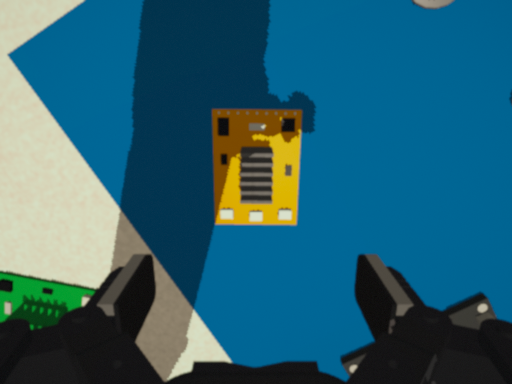

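The amber board is under the tool at pixel (257,167). It fits 110x80, centre (478.3,314.9), yaw 59.6°, sink top at z 42. I'll grasp it.

```bash
python3 - <<'E'
from h import *
go([478.3,314.9,17],59.6)
E
python3 -m crank '{"twist":[[0,0,0.01],[0,0,0.01],[0,0,0.01],[0,0,0.01],[0,0,0.01],[0,0,0.01],[0,0,0.01],[0,0,0.01],[0,0,0.01],[0,0,0.01]],"xyz":[[0.1,0.2,3],[0.1,0.2,6.5],[0.1,0.2,10],[0.12,0.2,13],[0.12,0.2,15],[0.12,0.2,16.1],[0.12,0.2,16.3],[0.12,0.2,16.3],[0.12,0.2,16.3],[0.12,0.2,16.3]],"grip":[1,1,1,1,1,1,0.8,0.5,0.2,0]}' 40
```

```text
pos [475.9 314.7 180. ] yaw 60.25 F [-0.6  0.2  0.2] g 1.003 t 11.65
xyz cm [ 0.14  0.18 16.3 ] twist [ 0.001 -0.     0.011]
time_s: 12.9
position: [479.0, 315.0, 17.9]
ee_rot: [[0.505, 0.863, 0.002], [0.863, -0.505, 0.0], [0.001, 0.002, -1.0]]
wrist_force: [-0.3, -0.6, 5.8]
gripper_width: 0.321
```

```bash
python3 - <<'E'
from h import *
go([543,-27,90],90.75)
E
```

```text
pos [479.  315.   17.9] yaw 59.67 F [-0.3 -0.6  5.8] g 0.321 t 12.9
xyz cm [-26.28  22.81  -7.2 ] twist [ 0.002 -0.001 -0.543]
```

```bash
python3 -m crank '{"twist":[[0,0,0],[0,0,0],[0,0,-0.05],[0,0,-0.12],[0,0,-0.19],[0,0,-0.26],[0,0,-0.33],[0,0,-0.4],[0,0,-0.47],[0,0,-0.54]],"xyz":[[0,0,-2],[-0.5,0.4,-6],[-2.5,2.2,-9],[-5.5,4.8,-9],[-8.5,7.4,-9],[-11.6,10.1,-9],[-14.6,12.7,-9],[-17.7,15.4,-9],[-20.8,18,-9],[-23.5,20.4,-9]],"grip":[0,0,0,0,0,0,0,0,0,0]}' 40
python3 - <<'E'
from h import *
go([543,-27,90],90.75)
E
```

```text
time_s: 14.15
position: [536.4, 7.7, 109.3]
ee_rot: [[-0.012, 1.0, 0.003], [1.0, 0.012, -0.0], [-0.0, 0.003, -1.0]]
wrist_force: [0.1, 0.0, -0.6]
gripper_width: 0.323
pos [536.4   7.7 109.3] yaw 90.72 F [ 0.1  0.  -0.6] g 0.323 t 14.15
xyz cm [-3.47  0.61  1.93] twist [ 0.003  0.    -0.001]
```

```bash
python3 -m crank '{"twist":[[0,0,0],[0.003,0,0],[0.003,0,0],[0.003,0,0],[0.003,0,0],[0.003,0,0],[0.003,0,0],[0.003,0,0],[0.003,0,0],[0.003,0,0]],"xyz":[[-1.5,0.2,0.5],[-2.5,0.5,1.2],[-3.4,0.6,1.9],[-3.5,0.6,1.9],[-3.5,0.6,1.9],[-3.5,0.6,1.9],[-3.5,0.6,1.9],[-3.5,0.6,1.9],[-3.5,0.6,1.9],[-3.5,0.6,1.9]],"grip":[0,0,0,0,0,0,0,0,0,0]}' 40
python3 - <<'E'
from h import *
p,d,P,T,K,s=wrist()
cv2.imwrite('pics/w6.png',p);np.savez('pics/w6.npz',P=P,p=p)
go([543,-27,30],90.75)
Z=P[...,2];hsv=cv2.cvtColor(p,cv2.COLOR_BGR2HSV)
am=(hsv[...,0]<25)&(hsv[...,1]>100)&(Z>60)&(Z<100);am=cv2.morphologyEx(am.astype(np.uint8),cv2.MORPH_OPEN,np.ones((3,3)))>0
Q=P[am];print('board z',np.median(Q[:,2]),rect(Q[:,:2]),np.percentile(Q,[1,99],axis=0))
A=np.c_[Q[:,:2]-Q[:,:2].mean(0),np.ones(len(Q))];print('slope',np.linalg.lstsq(A,Q[:,2],rcond=None)[0])
m=(P[...,0]>595)&(P[...,0]<625)&(P[...,1]>-95)&(P[...,1]<75)&(Z>21)&(Z<30);Q=P[m];print('far',len(Q),rect(Q[:,:2]))
p,d,P=fixed('top');cv2.imwrite('pics/t6.png',cv2.resize(p[120:230,200:350],(750,550)))
E
```

```text
time_s: 15.4
position: [542.9, -27.3, 90.3]
ee_rot: [[-0.012, 1.0, 0.0], [1.0, 0.012, -0.0], [-0.0, 0.0, -1.0]]
wrist_force: [-0.4, 0.2, -1.8]
gripper_width: 0.321
pos [542.9 -27.3  90.3] yaw 90.72 F [-0.1 -1.  -1.7] g 0.323 t 15.45
xyz cm [0.03 0.01 6.03] twist [ 0.     0.    -0.001]
board z 80.65441371608256 ((542.9732055664062, -0.8923015594482422), (80.47306823730469, 56.10511779785156), 0.687956690788269) [[503.50134377 -25.74490151  79.24816529]
 [582.35069126  26.7900815   84.90012358]]
slope [-1.10311205e-03 -4.65884867e-03  8.07933494e+01]
far 5406 ((608.8639526367188, -12.892829895019531), (14.935615539550781, 149.39781188964844), 0.5878305435180664)
```

View pics/w6.png

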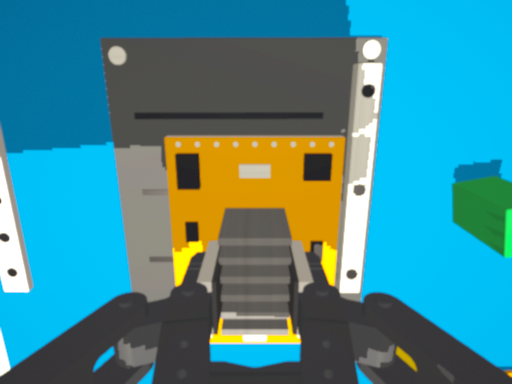

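View pics/t6.png

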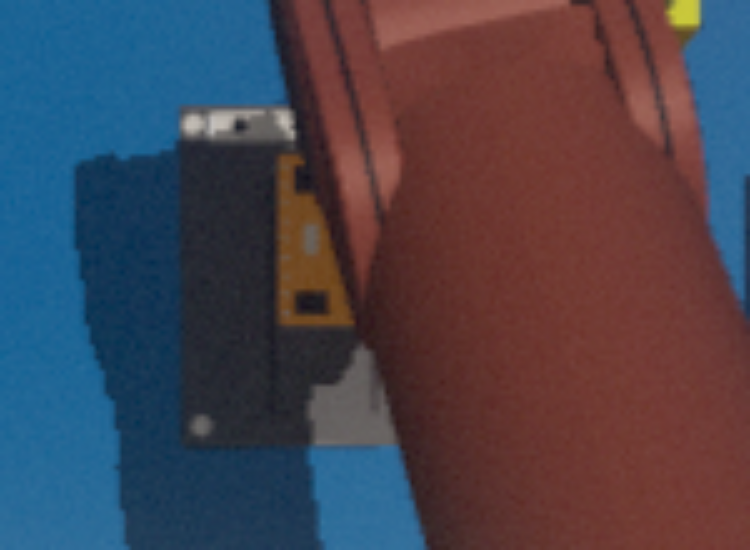

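The board is held level: its top is 9.6 mm below the TCP, with yaw 0.69° against about 0.65° for the fixture. The gap to the far stop is about 20 mm and to the side stop about 21 mm. I'll lower to just above the plate.

```bash
python3 -m crank '{"twist":[[0,0,0],[0,0,0],[0,0,0],[0,0,0],[0,0,0],[0,0,0],[0,0,0],[0,0,0],[0,0,0],[0,0,0]],"xyz":[[0,0,1],[0,0,2.5],[0,0,4],[0,0,5.2],[0,0,5.8],[0,0,6.0],[0,0,6.1],[0,0,6.15],[0,0,6.2],[0,0,6.2]],"grip":[0,0,0,0,0,0,0,0,0,0]}' 40
python3 - <<'E'
from h import *
go([562,-48,28.3],90.7)
E
```

```text
time_s: 16.75
position: [543.0, -27.3, 28.5]
ee_rot: [[-0.012, 1.0, 0.001], [1.0, 0.012, -0.0], [-0.0, 0.001, -1.0]]
wrist_force: [0.2, -0.5, -1.2]
gripper_width: 0.319
pos [543.  -27.3  28.5] yaw 90.72 F [ 0.2 -0.5 -1.2] g 0.319 t 16.75
xyz cm [-2.09  1.87  0.02] twist [0.001 0.    0.   ]
```

```bash
python3 -m crank '{"twist":[[0,0,0],[0,0,0],[0,0,0],[0,0,0],[0,0,0],[0,0,0],[0,0,0],[0,0,0],[0,0,0],[0,0,0]],"xyz":[[-0.2,0.2,0],[-0.5,0.5,0],[-0.8,0.8,0],[-1.1,1.1,0],[-1.4,1.3,0],[-1.6,1.5,0],[-1.7,1.6,0],[-1.7,1.6,0],[-1.7,1.6,0],[-1.7,1.6,0]],"grip":[0,0,0,0,0,0,0,0,0,0]}' 40
python3 - <<'E'
from h import *
go([562,-48,28.3],90.7)
p,d,P,T,K,s=wrist()
cv2.imwrite('pics/w7.png',p)
Z=P[...,2];hsv=cv2.cvtColor(p,cv2.COLOR_BGR2HSV)
am=(hsv[...,0]<25)&(hsv[...,1]>100)&(Z>13)&(Z<26);am=cv2.morphologyEx(am.astype(np.uint8),cv2.MORPH_OPEN,np.ones((3,3)))>0
Q=P[am];print('board z',np.median(Q[:,2]),rect(Q[:,:2]),np.percentile(Q,[1,99],axis=0))
m=(P[...,0]>601)&(P[...,0]<625)&(P[...,1]>-95)&(P[...,1]<75)&(Z>22.5)&(Z<30);Q=P[m];print('far',len(Q),rect(Q[:,:2]))
E
```

```text
time_s: 18.0
position: [559.2, -44.0, 28.5]
ee_rot: [[-0.013, 1.0, 0.001], [1.0, 0.013, -0.0], [-0.0, 0.001, -1.0]]
wrist_force: [-0.5, -0.3, -1.3]
gripper_width: 0.32
pos [559.2 -44.   28.5] yaw 90.72 F [-0.5 -0.3 -1.3] g 0.32 t 18.0
xyz cm [-0.4   0.28  0.02] twist [0.001 0.    0.   ]
board z 18.816329924114882 ((559.2935791015625, -17.996047973632812), (83.82952880859375, 56.94172286987305), 0.5026845335960388) [[519.62780473 -42.71676478  17.14460548]
 [598.87353237  10.01551512  22.60117203]]
far 9790 ((608.7479248046875, -3.5857009887695312), (14.902323722839355, 131.5509490966797), 0.735921323299408)
```

View pics/w7.png

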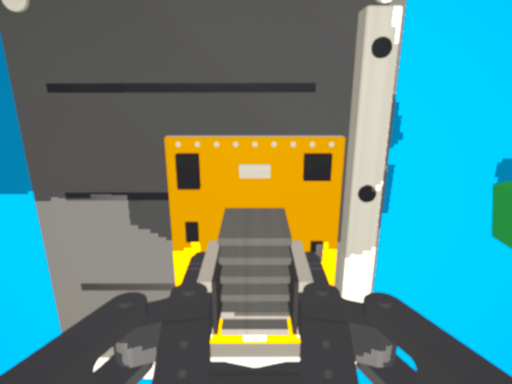

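There is about 2-3 mm left to the far stop on the right. I'll ease towards it in small steps and watch the force.

```bash
python3 -m crank '{"twist":[[0,0,0],[0,0,0],[0,0,0],[0,0,0],[0,0,0],[0,0,0],[0,0,0],[0,0,0],[0,0,0],[0,0,0]],"xyz":[[0,0.04,0],[0,0.08,0],[0,0.12,0],[0,0.16,0],[0,0.2,0],[0,0.23,0],[0,0.26,0],[0,0.28,0],[0,0.28,0],[0,0.28,0]],"grip":[0,0,0,0,0,0,0,0,0,0]}' 40
```

```text
time_s: 19.3
position: [561.9, -44.0, 28.5]
ee_rot: [[-0.013, 1.0, 0.001], [1.0, 0.013, -0.0], [-0.0, 0.001, -1.0]]
wrist_force: [0.2, -0.5, -0.8]
gripper_width: 0.32
```

```bash
python3 -m crank '{"twist":[[0,0,0],[0,0,0],[0,0,0],[0,0,0],[0,0,0],[0,0,0],[0,0,0],[0,0,0],[0,0,0],[0,0,0]],"xyz":[[0,0.02,0],[0,0.03,0],[0,0.04,0],[0,0.05,0],[0,0.06,0],[0,0.07,0],[0,0.08,0],[0,0.09,0],[0,0.1,0],[0,0.1,0]],"grip":[0,0,0,0,0,0,0,0,0,0]}' 40
```

```text
time_s: 20.55
position: [562.1, -44.1, 28.2]
ee_rot: [[-0.013, 1.0, -0.001], [1.0, 0.013, -0.001], [-0.001, -0.001, -1.0]]
wrist_force: [-6.8, -0.9, 1.8]
gripper_width: 0.317
```

The far stop contacts at TCP x about 562, with 7 N on it. Now towards the side stop, with a light x push kept on.

```bash
python3 -m crank '{"twist":[[0,0,0],[0,0,0],[0,0,0],[0,0,0],[0,0,0],[0,0,0],[0,0,0],[0,0,0],[0,0,0],[0,0,0]],"xyz":[[-0.04,0.02,-0.02],[-0.09,0.02,-0.02],[-0.14,0.02,-0.02],[-0.19,0.02,-0.02],[-0.24,0.02,-0.02],[-0.29,0.02,-0.02],[-0.33,0.02,-0.02],[-0.36,0.02,-0.02],[-0.38,0.02,-0.02],[-0.4,0.02,-0.02]],"grip":[0,0,0,0,0,0,0,0,0,0]}' 40
```

```text
time_s: 21.8
position: [562.1, -47.9, 28.4]
ee_rot: [[-0.013, 1.0, -0.002], [1.0, 0.013, -0.0], [-0.0, -0.002, -1.0]]
wrist_force: [-4.2, 2.3, -0.6]
gripper_width: 0.322
```

```bash
python3 -m crank '{"twist":[[0,0,0],[0,0,0],[0,0,0],[0,0,0],[0,0,0],[0,0,0],[0,0,0],[0,0,0],[0,0,0],[0,0,0]],"xyz":[[-0.02,0.04,0],[-0.04,0.04,0],[-0.06,0.04,0],[-0.08,0.04,0],[-0.1,0.04,0],[-0.11,0.04,0],[-0.12,0.04,0],[-0.13,0.04,0],[-0.13,0.04,0],[-0.13,0.04,0]],"grip":[0,0,0,0,0,0,0,0,0,0]}' 40
```

```text
time_s: 23.05
position: [562.2, -48.1, 28.3]
ee_rot: [[-0.014, 1.0, -0.002], [1.0, 0.014, 0.001], [0.001, -0.002, -1.0]]
wrist_force: [-6.2, 5.6, 0.1]
gripper_width: 0.321
```

```bash
python3 -m crank '{"twist":[[0,0,0],[0,0,0],[0,0,0],[0,0,0],[0,0,0],[0,0,0],[0,0,0],[0,0,0],[0,0,0],[0,0,0]],"xyz":[[-0.08,0.05,0.02],[-0.1,0.06,0.03],[-0.12,0.07,0.03],[-0.14,0.07,0.03],[-0.15,0.07,0.03],[-0.15,0.07,0.03],[-0.15,0.07,0.03],[-0.15,0.07,0.03],[-0.15,0.07,0.03],[-0.15,0.07,0.03]],"grip":[0,0,0,0,0,0,0,0,0,0]}' 40
python3 - <<'E'
from h import *
go([562,-48,28.3],90.7)
p,d,P,T,K,s=wrist()
cv2.imwrite('pics/w8.png',p)
def edges(P,p,tag):
    Z=P[...,2];hsv=cv2.cvtColor(p,cv2.COLOR_BGR2HSV)
    B=(abs(P[...,0]-562)<60)&(abs(P[...,1]+48)<80)
    am=B&(hsv[...,0]<25)&(hsv[...,1]>100)&(Z>12)&(Z<26);am=cv2.morphologyEx(am.astype(np.uint8),cv2.MORPH_OPEN,np.ones((3,3)))>0
    Q=P[am]
    if len(Q)>10: print(tag,'board z',np.median(Q[:,2]),rect(Q[:,:2]),np.percentile(Q,[1,99],axis=0))
edges(P,p,'wrist')
p,d,P=fixed('side');cv2.imwrite('pics/s8.png',cv2.resize(p[140:240,200:320],(720,600),interpolation=cv2.INTER_CUBIC));edges(P,p,'side')
print(np.round(r.get_state()['wrist_force'],1))
E
```

```text
time_s: 24.3
position: [562.2, -48.1, 28.2]
ee_rot: [[-0.014, 1.0, -0.004], [1.0, 0.014, 0.002], [0.002, -0.004, -1.0]]
wrist_force: [-9.7, 5.9, 5.7]
gripper_width: 0.322
pos [562.2 -48.1  28.2] yaw 90.82 F [-9.7  5.9  5.7] g 0.322 t 24.3
xyz cm [ 0.01 -0.02 -0.01] twist [-0.004 -0.002  0.002]
wrist board z 18.60018890178422 ((561.4837036132812, -48.8537712097168), (82.37675476074219, 110.84295654296875), 0.7438808083534241) [[522.22241268 -46.99804468  16.39398395]
 [601.66520392   6.31676784  22.35962334]]
side board z 18.51898365496288 ((562.853271484375, -43.02730178833008), (83.40349578857422, 95.3709945678711), 1.9580167531967163) [[523.03228777 -89.45932094  13.39414504]
 [601.57081067   3.55904155  24.76017314]]
[-9.8  6.3  5.8]
```

View pics/w8.png

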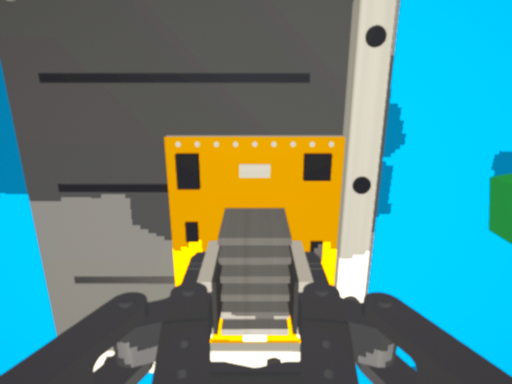

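View pics/s8.png

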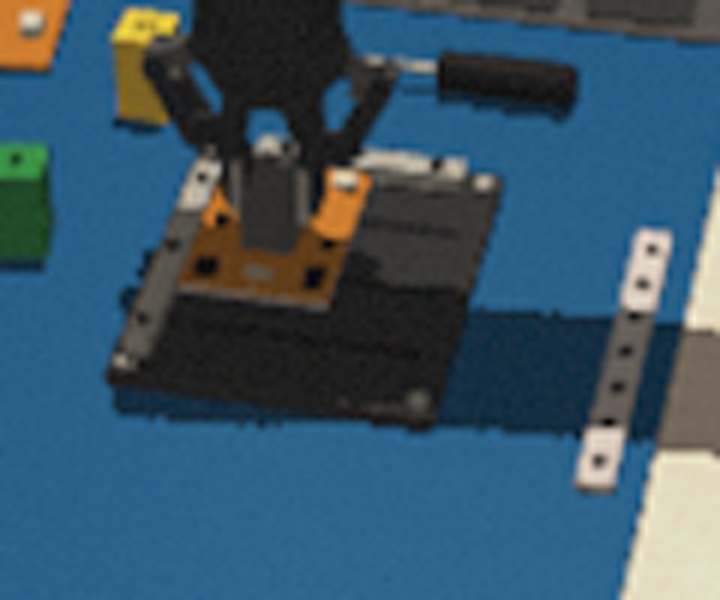

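The pose agrees with the corner: board centre y about -48.6 against an expected -48.7. To rule out friction passing for side-stop contact, I'll unload the plate and x a little and push harder along y.

```bash
python3 -m crank '{"twist":[[0,0,0],[0,0,0],[0,0,0],[0,0,0],[0,0,0],[0,0,0],[0,0,0],[0,0,0],[0,0,0],[0,0,0]],"xyz":[[-0.15,0.05,-0.02],[-0.18,0.05,-0.02],[-0.21,0.05,-0.02],[-0.23,0.05,-0.02],[-0.25,0.05,-0.02],[-0.25,0.05,-0.02],[-0.25,0.05,-0.02],[-0.25,0.05,-0.02],[-0.25,0.05,-0.02],[-0.25,0.05,-0.02]],"grip":[0,0,0,0,0,0,0,0,0,0]}' 40
python3 - <<'E'
from h import *
go([562,-48,28.3],90.7)
E
```

```text
time_s: 25.65
position: [562.2, -48.1, 28.4]
ee_rot: [[-0.016, 1.0, -0.005], [1.0, 0.016, 0.004], [0.005, -0.005, -1.0]]
wrist_force: [-6.6, 9.8, 1.4]
gripper_width: 0.318
pos [562.2 -48.1  28.4] yaw 90.9 F [-6.6  9.8  1.4] g 0.318 t 25.65
xyz cm [ 0.01 -0.02  0.01] twist [-0.005 -0.005  0.003]
```

```bash
python3 -m crank '{"twist":[[0,0,0],[0,0,0],[0,0,0],[0,0,0],[0,0,0],[0,0,0],[0,0,0],[0,0,0],[0,0,0],[0,0,0]],"xyz":[[-0.22,0.06,0],[-0.22,0.08,0.01],[-0.22,0.09,0.01],[-0.22,0.09,0.01],[-0.22,0.09,0.01],[-0.22,0.09,0.01],[-0.22,0.09,0.01],[-0.22,0.09,0.01],[-0.22,0.09,0.01],[-0.22,0.09,0.01]],"grip":[0,0,0,0,0,0,0,0,0,0]}' 40
python3 - <<'E'
from h import *
p,d,P=fixed('top');Z=P[...,2]
m=(P[...,0]>530)&(P[...,0]<610)&(P[...,1]>-360)&(P[...,1]<-290)&(Z>55)&(Z<80);print('block2',m.sum(),np.median(Z[m]) if m.any() else None, rect(P[m][:,:2]) if m.sum()>4 else '')
cv2.imwrite('pics/t9.png',cv2.resize(p,(800,600)))
p,d,P,T,K,s=wrist();cv2.imwrite('pics/w9.png',p)
Z=P[...,2];hsv=cv2.cvtColor(p,cv2.COLOR_BGR2HSV)
am=(abs(P[...,0]-562)<60)&(abs(P[...,1]+48)<80)&(hsv[...,0]<25)&(hsv[...,1]>100)&(Z>13)&(Z<24);am=cv2.morphologyEx(am.astype(np.uint8),cv2.MORPH_OPEN,np.ones((3,3)))>0
Q=P[am];print('board z',np.median(Q[:,2]),np.percentile(Q,[1,99],axis=0));A=np.c_[Q[:,:2]-Q[:,:2].mean(0),np.ones(len(Q))];print('slope',np.linalg.lstsq(A,Q[:,2],rcond=None)[0])
go([562,-48,28.3],90.7)
E
```

```text
time_s: 26.9
position: [562.2, -48.1, 28.4]
ee_rot: [[-0.017, 1.0, -0.007], [1.0, 0.017, 0.007], [0.007, -0.006, -1.0]]
wrist_force: [-9.6, 8.8, 5.1]
gripper_width: 0.318
block2 184 66.51674206383484 ((564.7073974609375, -327.1003723144531), (29.311845779418945, 31.241884231567383), 0.4854707717895508)
board z 18.844054917364858 [[522.36784775 -47.49913807  17.10322326]
 [601.66944393   6.16970799  22.41187485]]
slope [-4.78810140e-03  4.73200435e-03  1.88791628e+01]
pos [562.2 -48.1  28.4] yaw 90.95 F [-9.7  8.9  5. ] g 0.32 t 27.0
xyz cm [ 0.01 -0.02  0.01] twist [-0.006 -0.007  0.004]
```

View pics/t9.png

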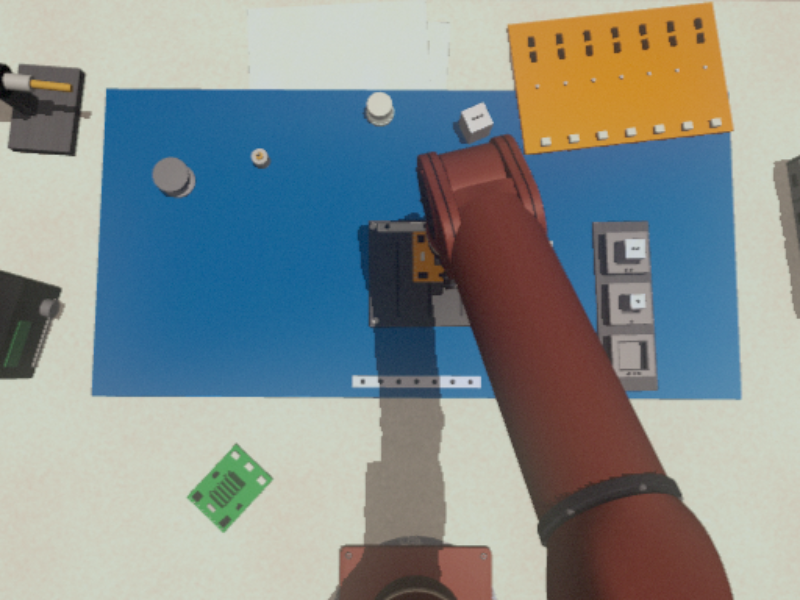

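The top view shows block_two in its own pocket at (634,250), the board in the corner at about (430,255), and the bystanders unmoved. The forces are steady, so I'm handing in.

```bash
python3 -c "
from plant import job
print(job.close_job())"
```

```text
the job is handed in; nothing more can be done
None
```

I put the middle block back in its two-dot pocket and released it. I then pressed the amber board into the fixture corner and handed the job in at about 27 s with the gripper still pushing. No verdict came back.

- **Block:** its top was at z 67.1 (67 expected) and within about 0.3 mm of the pocket centre after release. In the last top view it was still upright in the pocket. That view put it about 3 mm lower in x, in line with the 2–3 mm offset the top camera had shown throughout.
- **Board:** its centre was at about (562, -48.6), against a corner position I worked out as (562.9, -48.7). Tilt was below 0.01 rad and it was square to the stops within about 0.3°.
- **Push:** the wrist force was steady at about 9.7 N toward the far stop and 8.9 N toward the side stop. The vertical reading was about 5 N, so the board was also lightly pressed on the plate. These are total wrist forces and include some friction. Pushing harder along y raised the force without moving the board, so the side stop contact is real.
- **Bystanders:** those visible in the last top view looked unmoved. The arm hid most of the screwdriver in it, and the tool never went near it.

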